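Lock the battery door of the stall's scale

ROBOT

A 7-joint arm with a two-finger parallel gripper is mounted at the origin on the work surface. World frame = base frame: x ahead of the robot, y to its left, z up, the work surface at z = 0. Lengths are in m, angles in rad, forces in N, time in s.
With the tool pointing down it reaches from about 0.425 to 0.925 m from the base axis. Payload 6.8 kg.
Tool frame: the origin (TCP) lies at the very end of the fingers, on their centre line; the grasp point (between the pads) lies 19 mm behind it; z points along the fingers, y is the line along which they close (so a half turn about z gives the same grasp; the last joint's range is limited). The gripper opens to 85 mm and grips with 20 to 120 N. Pads are 22 mm wide; open, the fingers measure 114 mm over their backs; the gripper's body (76 mm by 85 mm) begins 54 mm behind the grasp point. The pads swing forward as they close: fully open they stand 13 mm farther back than shut.
Start: joints at [1.021, 0.477, 0.022, 1.555, -0.011, 1.109, -0.083], TCP at [0.289, -0.61, 0.231] pointing down, gripper open.
Joint ranges: [-2.96, 2.96], [-0.34, 2.1], [-1.41, 1.46], [0.24, 2.44], [-1.37, 4.51], [0.17, 1.92], [-2.96, 2.96]. Speed limits (rad/s): [2.39, 2.39, 3.14, 3.14, 3.14, 3.14, 3.14].

INTERFACE

Orientations are given as a unit quaternion [w, x, y, z].
In Python, from station import bot gives the robot as it stands.
- The arm moves only by the tool jog_arm, never from a script. Its argument "motion" is a list of rows, each a list of 7 numbers: the turn, a rotation vector about the tool's x, y, z in rad, then the shift along the tool's x, y, z in mm, then the finger opening in mm, from 0 to 85.4. A call has 1 to 10 rows; each row is the pose to reach, as a shift and turn from the pose commanded when the call began, along the tool's axes at that moment; what a row does not reach only later rows make up. A row lasts 1/8 s, in which the tool goes at most 62.5 mm and 10.7 degrees, less where a joint would pass 70% of its speed; a pose out of reach is approached as far as the arm can. A call with a gripper value outside its range is refused whole. The fingers move at their own pace and stop on an object; "grip_force" is the grip in N (left out, the last holds). Time passes only in rows, so rows that repeat a pose let the fingers close. It gives the time, the measured TCP pose, the force, the opening and the grip force at its end, in the units of the state.
- bot.get_obs(): the state, without advancing time (a new reading comes with each control period).
- bot.read_camera(name): name is "side" or "top"; returns a dict with "pixels" (384x512x3 uint8, red, green, blue), "camera_matrix" (3x3 intrinsics, pixels), "T" (4x4, takes a point from camera to world coordinates). Camera axes: x right, y down, z forward; pixel columns grow to the right and rows downward; lengths in m; the calibration is good to about 2 mm. A picture is of the moment at which its call begins. There is no depth.
- bot.hand_in(): hands the job in; it is judged then, once.
Trained networks look in a picture, given as the dict that the camera call returned (one of the last four; its "shot" number tells which), for a name from the list of things; names that differ only in an ending like _2 or _b are one class to them, and where a whole thing is asked for, a point or a joint stands for the part that bears it (a point fixed in the world has none). Each returns a list of dicts, best first, with "score" (0 to 1); they miss things now and then, are a little off and sometimes report something else, mostly with a low value. They report only what shows in the picture. A call takes as long as a camera call. They do not tell look-alikes from the thing itself.
- bot.spot_in(thing, picture): "xy" ([column, row] in pixels, amid what is visible of it).
- bot.tip_of(thing, picture): "xy" ([column, row] in pixels: a listed point, or the origin of a listed thing).
The state is a dict: "t": time; "q": joint angles; "joint_vel": joint speeds; "joint_torque": joint torques, N m; "eef_pos": TCP position; "tool_rot": TCP orientation; "contact_force": force on the tool from outside, world axes, zero at the start; "torque": the same for the moment, N m; "gripper_width": opening from 0.0 (shut) to 1.0 (fully open); "grasp_force": force on a finger pad.
Only numpy, scipy, OpenCV 4.12 (cv2) and the standard library are available. Lean on these libraries where they do the work, as an engineer would, in place of code of your own. Each camera call takes 0.05 s, during which the arm holds its last target. There are 200 camera calls.

TASK

The stall's weighing scale lies face down after a battery change. Take the flat-blade screwdriver (square handle) out of the wooden rack, seat its blade in the slotted quarter-turn screw on the battery door, press the sprung screw in firmly but without forcing it and, keeping it pressed, turn it clockwise the full quarter turn until it locks. Then put the screwdriver back upright in its hole in the rack, fully down on its collar, without touching the scale with the gripper and leaving the other things where they stand.

Things in the scene. Friction and masses are not known exactly. Their poses are not given: they have to be found in the camera images.
- scale: Weighing scale lying face down, fixed. Grey case 200 (its x) x 240 (its y) mm, upper face 50 mm above the table, on a steel plate 230 x 230 mm. Four rubber feet (26 mm wide, 12 mm high) on the upper face at x = +-80, y = +-100 mm. Origin on the table under its centre, z up, yaw within 0.45 rad of the world's. Over 30 N between screwdriver and scale (push and twist added up) spoils it.
- screw_spot (a point): Point on the screw's vertical axis, level with the case's upper face. The black battery door there (80 x 110 mm) stands 2 to 8 mm above the case, differing every time, not measured: feel for it. The round steel head, 27 mm wide, stands 11 mm above the door (its top 13 to 19 mm above this point). In it a slot 14.5 mm long, 4.8 mm wide, 4.5 mm deep, closed at both ends.
- screw (a joint): Turn of the screw, 0 to 1.75 rad (stop), clockwise seen from above. At 0 the slot runs along the scale's x axis; starts at 0 to 0.12. Unpressed it is blocked at about 0.2 by its lugs; pressed in over 4 mm it turns against 0.04 N m all the way. Beyond 1.3 the lugs are past their keepers and the released head springs up, locked; released earlier it stays caught half way.
- push (a joint): How far the sprung screw head is pressed down, 0 to 0.0055 m. It takes 3 N to start, about 10 N at 4 mm and 13 N at the stop (5.5 mm), beyond which it is rigid.
- driver: Flat-blade screwdriver, 153 mm long, about 160 g, standing blade down in a hole of the rack. Origin in the middle of the blade's end, z up to the handle. Blade 12 mm wide (its x), 3 mm thick (its y), 14 mm long; above it a 10 mm round shaft; collar 34 mm wide from 62 to 68 mm, resting on the rack's top; square dark wooden handle 24 x 24 mm (faces across x and y) from 68 to 153 mm.
- driver_grip (a point): Point on the screwdriver's axis in the middle of its handle, 108 mm above the blade's end.
- rack: Wooden block 70 (its x) x 180 (its y) x 74 mm high, fixed; origin on the table under its centre. Two upright round holes, 19 mm wide and 68 mm deep, 90 mm apart.
- rack_hole0 (a point): Centre of the mouth of the hole at the rack's +y end, 74 mm above the table. Either hole may hold the screwdriver; the other holds the awl.
- rack_hole1 (a point): Centre of the mouth of the hole at the rack's -y end, 74 mm above the table.
- awl: The other tool in the rack: an awl with a round 24 mm handle and a 32 mm ball on top (151 mm long), a thin spike below. Origin at the spike's end. Leave alone.
- jar: Closed glass jar, 70 mm across, 110 mm high, beside the scale. Origin under its centre. Leave alone.
- cell0: Spent battery, upright, 33 mm across, 61 mm high, beyond the scale. Origin under its centre. Leave alone.
- cell1: A second such battery. Leave alone.
- weight: Brass weight, 44 mm across, 55 mm high, in front of the rack. Origin under its centre. Leave alone.
- tin: Aluminium tin, 60 mm across, 80 mm high, behind the rack. Origin under its centre. Leave alone.
Not all that is in view belongs to the job. What is shaped like the driver but purple or red is not meant.

How it is judged:
By the outcome, as a careful person would: the job done as asked, in the order asked, and still so for the second after the job is handed in, with the robot touching nothing.
It also fails if it takes over 69 s, if anything falls off the work surface, if the arm or the gripper's body presses on something with over 40 N, if the wrist force passes 120 N, or if a joint passes its speed limit or range.

## Working session

There is one attempt and no reset: what is moved stays moved. The work goes in short steps, Python scripts to look and compute and a tool call to move; the robot and the scene stay as the last step left them, time stands still between calls to the robot, and variables do not carry over. Pictures are saved under pics/ and viewed, at most 10 in all, crops included, and the job is handed in when it is done.

Besides the shell and the picture viewer there is one more tool, called after "Request:" by a JSON object that holds its "method" and its "body". jog_arm: Moves the arm, as the interface text tells. Its arguments: {"type":"object","properties":{"motion":{"type":"array"},"grip_force":{"type":"number"}},"required":["motion"]}

```bash
ls; mkdir -p pics
python3 - <<'E'
from station import bot
import cv2,numpy as np
o=bot.get_obs();print(o)
P={}
for n in("side","top"):
    p=bot.read_camera(n);cv2.imwrite(f"pics/{n}0.png",p["pixels"][:,:,::-1])
    print(n,p["camera_matrix"].round(1).tolist(),p["T"].round(4).tolist())
    for th in("scale","screw_spot","driver","driver_grip","rack","rack_hole0","rack_hole1","awl","screw"):
        for f in("spot_in","tip_of"):
            try:r=getattr(bot,f)(th,p)
            except Exception as e:r=[];print(f,th,str(e)[:60])
            print(f,th,[(np.round(d["xy"],1).tolist(),round(d["score"],2)) for d in r[:3]])
E
```

```text
pics
{'t': 0.0, 'q': array([ 1.02088483,  0.47781284,  0.02233266,  1.55647048, -0.01152593,
        1.10927531, -0.08310226]), 'joint_vel': array([-4.15490236e-05, -1.17048754e-03, -3.71778100e-05, -1.98266238e-03,
        2.49166292e-04,  1.23540181e-04,  1.01746534e-03]), 'joint_torque': array([ 8.53783931e-04, -5.96455264e+01,  1.60827219e+00, -2.81197840e+01,
        1.24734384e-02,  9.30140057e-03, -4.09488371e-05]), 'eef_pos': array([ 0.28835673, -0.60964766,  0.23030899]), 'tool_rot': array([-8.83020946e-04,  9.75697457e-01,  2.19120120e-01, -2.55127173e-04]), 'contact_force': array([ 0.08092763, -0.28284953,  0.90776851]), 'torque': array([ 0.00299778, -0.04428036,  0.04715594]), 'grasp_force': 0.0, 'gripper_width': 0.9965357202363254}
side [[467.9, 0.0, 254.3], [0.0, 467.9, 186.2], [0.0, 0.0, 1.0]] [[-0.8118, -0.3133, 0.4928, -0.0275], [-0.5838, 0.4531, -0.6737, 0.8925], [-0.0122, -0.8346, -0.5507, 0.8032], [0.0, 0.0, 0.0, 1.0]]
spot_in scale [([242.5, 240.6], 0.89)]
tip_of scale [([242.5, 246.1], 0.65)]
spot_in screw_spot [([241.5, 247.6], 0.58)]
tip_of screw_spot []
spot_
[... 1605 characters left out ...]
231.8], 0.57)]
tip_of driver_grip [([350.6, 232.1], 0.85), ([392.0, 193.1], 0.67), ([213.6, 157.6], 0.17)]
spot_in rack [([345.9, 211.3], 0.93), ([209.9, 192.7], 0.29)]
tip_of rack [([345.7, 214.4], 0.58)]
spot_in rack_hole0 [([341.3, 215.0], 0.89), ([364.5, 209.6], 0.69)]
tip_of rack_hole0 [([334.1, 207.3], 0.89), ([361.4, 211.4], 0.82)]
spot_in rack_hole1 [([341.3, 215.0], 0.89), ([364.5, 209.6], 0.69)]
tip_of rack_hole1 [([334.1, 207.3], 0.89), ([361.4, 211.4], 0.82)]
spot_in awl [([332.8, 208.1], 0.74)]
tip_of awl [([329.0, 212.8], 0.59), ([364.6, 204.2], 0.5)]
spot_in screw [([210.9, 198.1], 0.59)]
tip_of screw it knows: awl, cell, driver, driver_grip, jar, rack, rack_ho
tip_of screw []
```

Run:
```python
import cv2,numpy as np
s=cv2.imread("pics/side0.png");t=cv2.imread("pics/top0.png")
# crops
a=cv2.resize(s[90:290,140:440],(800,533),interpolation=cv2.INTER_CUBIC);cv2.imwrite("pics/s_c.png",a)
b=cv2.resize(t[120:290,160:415],(800,533),interpolation=cv2.INTER_CUBIC);cv2.imwrite("pics/t_c.png",b)
```

```text
(no output)
```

View pics/s_c.png

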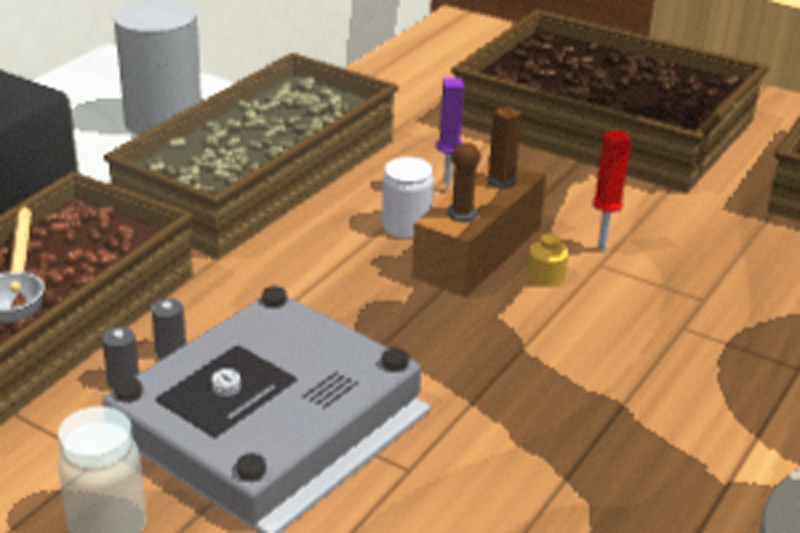

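View pics/t_c.png

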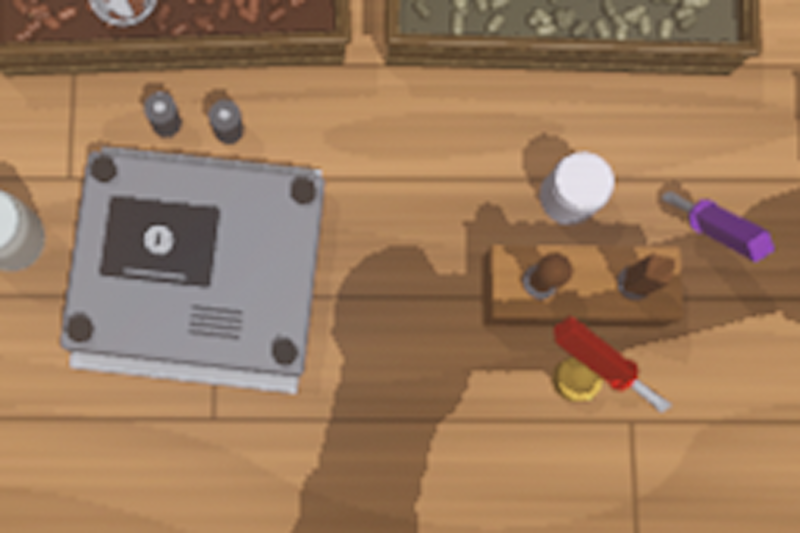

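Candidates for the driver are the brown square handle in the rack, side (329,144) / top (366,206), which fits the description. The awl with the ball is at side (312,155), the purple look-alike at side (309,134), the red one at side (369,154). Next I measure and take a close crop.

```bash
cat > h.py <<'E'
import numpy as np,cv2
from scipy.optimize import least_squares
from station import bot
def ray(p,uv):
    K,T=np.array(p["camera_matrix"]),np.array(p["T"]);d=T[:3,:3]@np.linalg.solve(K,[uv[0],uv[1],1.]);return T[:3,3],d/np.linalg.norm(d)
def proj(p,X):
    T=np.array(p["T"]);c=(np.atleast_2d(X)-T[:3,3])@T[:3,:3];q=c@np.array(p["camera_matrix"]).T;return q[:,:2]/q[:,2:]
def onz(p,uv,z):
    o,d=ray(p,uv);return o+d*(z-o[2])/d[2]
def tri(ps,uvs):
    A=np.zeros((3,3));b=np.zeros(3)
    for p,uv in zip(ps,uvs):
        o,d=ray(p,uv);M=np.eye(3)-np.outer(d,d);A+=M;b+=M@o
    X=np.linalg.solve(A,b);return X,[np.linalg.norm(proj(p,X)[0]-uv).round(1) for p,uv in zip(ps,uvs)]
def blob(img,uv,r,dark=True,inv=False):
    g=img.mean(2);u,v=int(round(uv[0])),int(round(uv[1]));w=g[v-r:v+r+1,u-r:u+r+1]
    m=w.max()-w if dark else w-w.min();m=np.clip(m-.5*m.max(),0,None);yy,xx=np.mgrid[v-r:v+r+1,u-r:u+r+1]
    return np.array([(m*xx).sum(),(m*yy).sum()])/m.sum()
E
python3 - <<'E'
from h import *
s=bot.read_camera("side");t=bot.read_camera("top")
cs=lambda c:np.array([140+.375*c[0],90+.375*c[1]]);ct=lambda c:np.array([160+.31875*c[0],120+.31895*c[1]])
ft=[ct(c) for c in((103,168),(303,190),(79,328),(285,351))];fs=[cs(c) for c in((128,388),(274,296),(251,467),(395,360))]
ft=[blob(t["pixels"],u,5) for u in ft];fs=[blob(s["pixels"],u,5) for u in fs]
loc=np.array([[80,100],[80,-100],[-80,100],[-80,-100]])/1000
for a,b in zip(ft,fs):print("foot",a.round(1),b.round(1),tri([t,s],[a,b]))
def res(x):
    c,k=np.cos(x[2]),np.sin(x[2]);P=np.c_[loc@np.array([[c,k],[-k,c]])+x[:2],np.full(4,.060)]
    return np.r_[(proj(t,P)-ft).ravel(),(proj(s,P)-fs).ravel()]
r=least_squares(res,[.37,.1,-.1]);print("scale",r.x.round(4),r.fun.round(1))
a,b=blob(t["pixels"],ct((158,240)),6,False),blob(s["pixels"],cs((226,382)),7,False)
print("screw",a,b,tri([t,s],[a,b]),onz(t,a,.066),onz(s,b,.066))
for n,c1,c2 in(("drvtop",(657,266),(508,115)),("drvcollar",(632,284),(501,181)),("awlball",(553,268),(466,156)),("awlcollar",(541,284),(463,212)),("redtop",(567,330),(615,136)),("redtip",(664,406),(603,250)),("purptop",(760,246),(453,80)),("purptip",(666,195),(447,190)),("tin",(583,182),(408,172)),("weight",(579,372),(549,240))):
    print(n,tri([t,s],[ct(c1),cs(c2)]))
for c in((490,247),(680,250),(682,318),(487,320)):print("rackcorner",onz(t,ct(c),.074).round(3))
cv2.imwrite("pics/c2.png",np.hstack([cv2.resize(s["pixels"][120:185,285:355],None,fx=6,fy=6,interpolation=2),cv2.resize(t["pixels"][180:245,320:383],None,fx=6,fy=6,interpolation=2)])[:,:,::-1])
E
```

```text
foot [192.5 173.5] [187.1 235.5] (array([0.64476968, 0.25893099, 0.05937782]), [np.float64(0.3), np.float64(0.3)])
foot [256.2 180.4] [242.2 201.3] (array([0.62296556, 0.06064513, 0.05766577]), [np.float64(0.1), np.float64(0.1)])
foot [185.  224.4] [233.5 265.3] (array([0.48582009, 0.27628689, 0.05762425]), [np.float64(0.0), np.float64(0.0)])
foot [250.2 231.7] [287.8 224.6] (array([0.46388435, 0.07796389, 0.0586749 ]), [np.float64(0.1), np.float64(0.1)])
scale [ 0.5538  0.169  -0.1095] [-0.4 -0.1 -0.1 -0.  -0.4  0.1 -0.1  0.2  0.3  0.1  0.2 -0.6 -0.1 -0.5
  0.  -0.3]
screw [210.07433305 195.86929862] [224.51009165 231.60621975] (array([0.57231519, 0.20103667, 0.06708676]), [np.float64(0.0), np.float64(0.0)]) [0.57249631 0.20117369 0.066     ] [0.57321244 0.20001933 0.066     ]
drvtop (array([ 0.52952901, -0.25654104,  0.16117498]), [np.float64(0.7), np.float64(0.6)])
drvcollar (array([ 0.52739796, -0.25485375,  0.07696091]), [np.float64(0.3), np.float64(0.3)])
awlball (array([ 0.53028226, -0.16639956,  0.14934072]), [np.float64(0.3), np.float64(0.3)])
awlcollar (array([ 0.52750105, -0.16761925,  0.07857745]), [np.float64(0.5), np.float64(0.5)])
redtop (array([ 0.42389914, -0.18059444,  0.20679972]), [np.float64(18.8), np.float64(18.3)])
redtip (array([ 0.41363942, -0.30245488, -0.00175057]), [np.float64(0.3), np.float64(0.3)])
purptop (array([ 0.5873006 , -0.32539939,  0.16162601]), [np.float64(16.1), np.float64(14.1)])
purptip (array([ 0.63009034, -0.31417926,  0.00213586]), [np.float64(0.2), np.float64(0.2)])
tin (array([ 0.62728613, -0.21222349,  0.07671048]), [np.float64(0.3), np.float64(0.3)])
weight (array([ 0.44294968, -0.20770131,  0.05161447]), [np.float64(0.6), np.float64(0.6)])
rackcorner [ 0.563 -0.121  0.074]
rackcorner [ 0.56  -0.304  0.074]
rackcorner [ 0.495 -0.302  0.074]
rackcorner [ 0.492 -0.117  0.074]
```

View pics/c2.png

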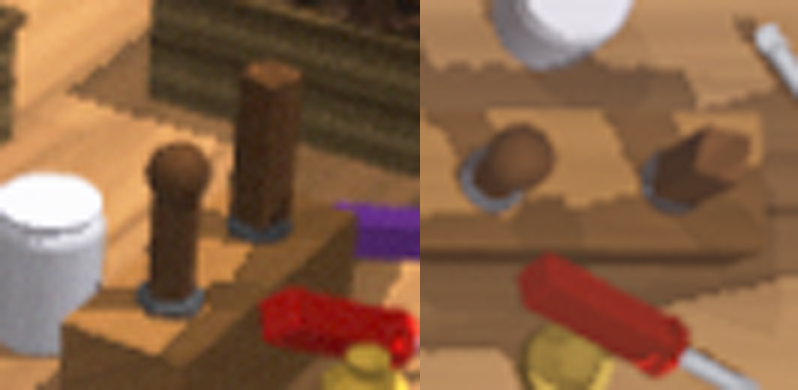

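The crop shows the square-handled driver with a flat top at side (330,144), standing in the rack's -y hole, and the ball-topped awl beside it at side (314,155). The red and purple look-alikes have toppled and now lie near the rack. Next is the handle's yaw.

Run:
```python
from h import *
s=bot.read_camera("side");t=bot.read_camera("top");print(bot.get_obs()["t"])
def enh(p,a,b,c,d):
    im=cv2.resize(p["pixels"][a:b,c:d],None,fx=16,fy=16,interpolation=2).astype(float);return np.clip((im-20)*2.2,0,255).astype(np.uint8)
A=enh(s,126,163,320,340);B=enh(t,195,220,350,378)
H=max(A.shape[0],B.shape[0]);A,B=[np.pad(x,((0,H-x.shape[0]),(0,0),(0,0))) for x in(A,B)]
cv2.imwrite("pics/c3.png",np.hstack([A,B])[:,:,::-1])
for p,n in((s,"side"),(t,"top")):
  for x in((.528,-.256,.165),(.528,-.256,.077)):print(n,proj(p,x).round(1))
# red/purple lying extents
px=s["pixels"].astype(int);R=(px[...,0]>110)&(px[...,1]<50)&(px[...,2]<60)
for p in(s,t):
    px=p["pixels"].astype(int);R=(px[...,0]>110)&(px[...,1]<50)&(px[...,2]<60);v,u=np.nonzero(R);print(u.min(),u.max(),v.min(),v.max(),cv2.boxPoints(cv2.minAreaRect(np.c_[u,v].astype(np.float32))).round(0).tolist())
```

```text
2.0
side [[330.3 132.1]]
side [[328.1 157.7]]
top [[370.  205.8]]
top [[361.7 210.1]]
328 353 168 180 [[327.0, 176.0], [328.0, 167.0], [354.0, 171.0], [353.0, 180.0]]
337 363 223 241 [[335.0, 229.0], [340.0, 221.0], [365.0, 235.0], [360.0, 243.0]]
```

View pics/c3.png

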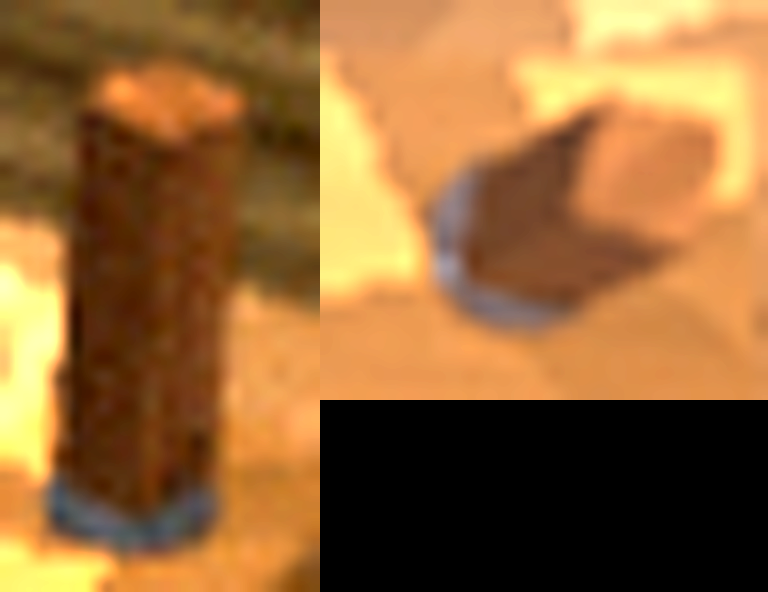

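```bash
cat >> h.py <<'E'
from scipy.spatial.transform import Rotation as Ro
def pose():
    o=bot.get_obs();w,x,y,z=o["tool_rot"];return np.array(o["eef_pos"]),Ro.from_quat([x,y,z,w]),o
def yang():
    p,R,o=pose();y=R.as_matrix()[:,1];return np.arctan2(y[1],y[0])
def go(xyz,ya):
    "row numbers: to tool-down pose with TCP xyz and tool y at world angle ya"
    p,R,o=pose();y=np.array([np.cos(ya),np.sin(ya),0]);z=np.array([0,0,-1.]);x=np.cross(y,z)
    Rt=Ro.from_matrix(np.c_[x,y,z]);print("t",o["t"],"turn",(R.inv()*Rt).as_rotvec().round(4).tolist(),"shift",(R.inv().apply(np.array(xyz)-p)*1000).round(1).tolist())
E
python3 -c "
from h import *
go((.528,-.256,.23),-.17);go((.528,-.256,.105),-.17)"
```

```text
t 2.0 turn [0.0, 0.0, -0.959] shift [367.8, -217.9, 1.3]
t 2.0 turn [0.0, 0.0, -0.959] shift [367.8, -217.9, 126.3]
```

Request:
{"method": "jog_arm", "body": {"motion": [[0,0,-0.959,368,-218,0,55],[0,0,-0.959,368,-218,0,55],[0,0,-0.959,368,-218,0,55],[0,0,-0.959,368,-218,0,55],[0,0,-0.959,368,-218,0,55],[0,0,-0.959,368,-218,0,55],[0,0,-0.959,368,-218,0,55],[0,0,-0.959,368,-218,0,55],[0,0,-0.959,368,-218,0,55],[0,0,-0.959,368,-218,0,55]], "grip_force": 40}}

```text
t: 3.25
eef_pos: [0.5271, -0.2576, 0.2312]
tool_rot: [0.0, 0.766, 0.643, -0.0]
contact_force: [0.4, -0.4, 0.7]
gripper_width: 0.64
grasp_force: 0.0
```

Run:
```python
from h import *
p,R,o=pose();print(p,o["q"].round(2),o["contact_force"],yang())
go((.528,-.256,.105),-.17)
s=bot.read_camera("side");t=bot.read_camera("top")
A=cv2.resize(s["pixels"][95:195,280:370],None,fx=4.5,fy=4.5,interpolation=2);B=cv2.resize(t["pixels"][170:250,330:400],None,fx=5,fy=5,interpolation=2)
H=max(A.shape[0],B.shape[0]);A,B=[np.pad(x,((0,H-x.shape[0]),(0,0),(0,0))) for x in(A,B)]
cv2.imwrite("pics/c4.png",np.hstack([A,B])[:,:,::-1])
```

```text
[ 0.52711751 -0.25759513  0.23122708] [ 0.6   0.35 -0.32  1.76  0.13  1.05  0.06] [ 0.43917342 -0.41031471  0.65997956] -0.17290061999103717
t 3.25 turn [-0.0004, 0.0008, -0.0029] shift [1.8, 0.7, 126.2]
```

View pics/c4.png

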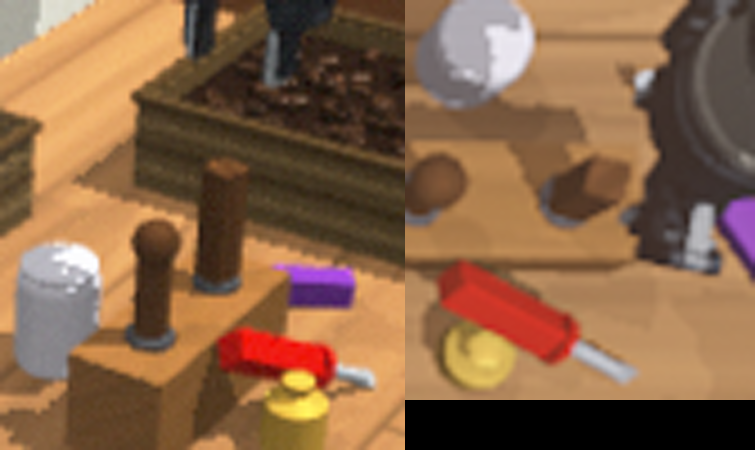

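The open fingers hang above the handle, at side crop (200–280,50). The red driver lies low in front of the rack and is clear of them. I descend.

Request:
{"method": "jog_arm", "body": {"motion": [[0,0,0,1.5,0.5,40,55],[0,0,0,1.5,0.5,80,55],[0,0,0,1.5,0.5,105,55],[0,0,0,1.5,0.5,126,55],[0,0,0,1.5,0.5,126,55],[0,0,0,1.5,0.5,126,40],[0,0,0,1.5,0.5,126,30],[0,0,0,1.5,0.5,126,15],[0,0,0,1.5,0.5,126,15],[0,0,0,1.5,0.5,126,15]], "grip_force": 30}}

```text
t: 4.6
eef_pos: [0.5295, -0.2548, 0.1065]
tool_rot: [0.001, 0.765, 0.644, 0.0]
contact_force: [-0.4, 0.1, 6.3]
gripper_width: 0.28
grasp_force: 29.1
```

Request:
{"method": "jog_arm", "body": {"motion": [[0,0,0,0,0,0,10],[0,0,0,0,0,0,10],[0,0,0,0,0,-25,10],[0,0,0,0,0,-50,10],[0,0,0,0,0,-75,10],[0,0,0,0,0,-100,10],[0,0,0,0,0,-120,10],[0,0,0,0,0,-120,10],[0,0,0,0,0,-120,10]], "grip_force": 80}}

```text
t: 5.72
eef_pos: [0.5281, -0.2542, 0.2242]
tool_rot: [-0.001, 0.765, 0.645, -0.0]
contact_force: [-0.8, 0.4, -2.9]
gripper_width: 0.275
grasp_force: 76.4
```

Run:
```python
from h import *
p,R,o=pose();print(p,yang(),o["contact_force"],o["q"].round(2))
s=bot.read_camera("side");t=bot.read_camera("top")
b=np.array([p[0],p[1],p[2]+.019-.112]);print("blade est",b,proj(s,b),proj(t,b))
u,v=proj(s,b)[0].astype(int)
A=cv2.resize(s["pixels"][v-60:v+20,u-40:u+40],None,fx=6,fy=6,interpolation=2)
cv2.imwrite("pics/c5.png",A[:,:,::-1])
```

```text
[ 0.52812431 -0.25417816  0.22424633] -0.16994606425829517 [-0.84682997  0.44155603 -2.94332132] [ 0.6   0.36 -0.32  1.76  0.13  1.04  0.06]
blade est [ 0.52812431 -0.25417816  0.13124633] [[329.15538621 142.3556848 ]] [[365.99439129 207.49189816]]
```

View pics/c5.png

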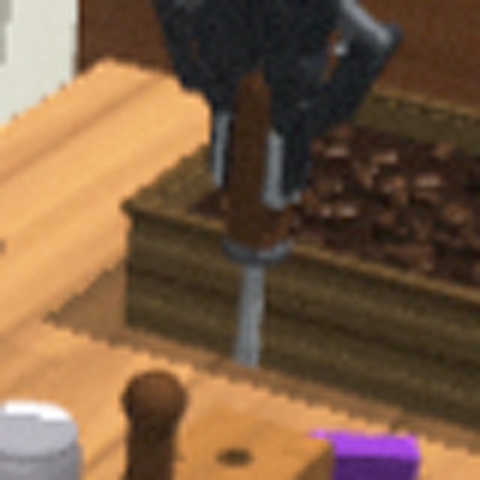

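The driver is lifted straight with its blade free, at side crop (248,360). I raise it over the awl, go above the scale, and turn the tool so the side camera can tell the blade's broad face from its edge.

```bash
python3 -c "
from h import *
go((.573,.2005,.29),-.855)"
```

```text
t 5.825 turn [-0.0022, 0.0003, 0.6851] shift [455.7, -32.7, -65.7]
```

Request:
{"method": "jog_arm", "body": {"motion": [[0,0,0,0,0,-55,10],[0,0,0.1,30,-2,-66,10],[0,0,0.2,85,-6,-66,10],[0,0,0.3,140,-10,-66,10],[0,0,0.4,200,-15,-66,10],[0,0,0.5,260,-19,-66,10],[0,0,0.6,320,-23,-66,10],[0,0,0.685,380,-27,-66,10],[0,0,0.685,430,-31,-66,10],[0,0,0.685,456,-33,-66,10]]}}

```text
t: 7.08
eef_pos: [0.5724, 0.2044, 0.2902]
tool_rot: [-0.001, 0.936, 0.352, -0.001]
contact_force: [-0.1, -1.0, -2.2]
gripper_width: 0.269
grasp_force: 76.6
```

Request:
{"method": "jog_arm", "body": {"motion": [[0,0,0,0,0,20,10],[0,0,0,0,0,50,10],[0,0,0,0,0,80,10],[0,0,0,0,0,80,10],[0,0,0,0,0,80,10]]}}

```text
t: 7.7
eef_pos: [0.5738, 0.2009, 0.212]
tool_rot: [-0.0, 0.937, 0.35, 0.0]
contact_force: [-0.1, 0.9, -1.2]
gripper_width: 0.269
grasp_force: 76.6
```

Run:
```python
from h import *
p,R,o=pose();print(o["t"],p,yang(),o["contact_force"],o["torque"],o["q"].round(2),R.as_matrix()[:,2])
s=bot.read_camera("side");t=bot.read_camera("top")
np.savez("shot1.npz",s=s["pixels"],t=t["pixels"])
b=np.array([p[0],p[1],p[2]+.019-.112]);print("blade est",b,proj(s,b),proj(t,b))
u,v=proj(s,b)[0].astype(int)
A=cv2.resize(s["pixels"][v-50:v+50,u-35:u+35],None,fx=6,fy=6,interpolation=2);print(u,v)
cv2.imwrite("pics/c6.png",A[:,:,::-1])
```

```text
7.7 [0.57384599 0.20087502 0.21196313] -0.8550052732141304 [-0.0772727   0.92778984 -1.19817596] [ 0.0620973   0.03732314 -0.0228742 ] [-0.11  0.42 -0.43  1.72  0.2   1.04 -1.47] [ 5.08551125e-04  4.09832431e-04 -9.99999787e-01]
blade est [0.57384599 0.20087502 0.11896313] [[223.05862537 214.6983617 ]] [[207.88778265 192.26870752]]
223 214
```

View pics/c6.png

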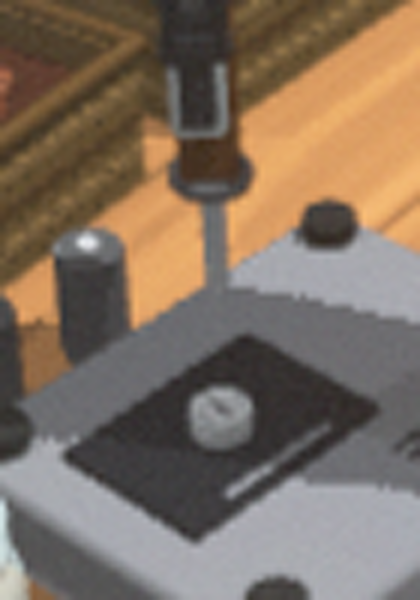

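Run:
```python
import numpy as np
d=np.load("shot1.npz")
s=d["s"].astype(int)
for v in range(196,220): print(v,' '.join("%3d/%3d"%(s[v,u,0],s[v,u,2]) for u in range(217,231)))
```

```text
196 166/ 87 105/ 69  76/ 65  77/ 73  77/ 74  79/ 75  78/ 75  76/ 73  74/ 70  88/ 69 107/ 64 159/ 76 213/ 96 233/108
197 216/ 94 180/ 89 139/ 77 128/ 74  96/ 69  74/ 69  77/ 74  83/ 77 110/ 80 165/ 88 192/ 90 231/107 232/106 232/106
198 213/ 97 214/ 98 214/100 206/ 95 149/ 95 101/100 101/ 99 109/100 163/105 232/105 232/105 233/107 232/108 229/105
199 211/ 95 213/ 97 220/101 222/102 164/101 109/110 108/109 113/108 162/110 233/107 234/107 235/111 232/107 227/105
200 219/ 98 221/ 99 228/107 227/105 190/102 108/108 110/112 111/111 149/109 233/105 234/108 231/106 226/102 218/ 96
201 227/105 231/107 230/106 230/110 194/107 108/107 106/107 110/109 146/105 233/106 230/100 223/101 218/100 218/100
202 228/105 230/105 232/105 227/102 185/ 98 108/107 108/109 110/109 146/109 232/108 228/102 221/ 98 216/ 97 218/101
203 230/106 233/106 233/108 227/103 198/104 113/112 111/112 111/112 145/107 230/106 224/102 217/ 97 218/ 98 219/101
204 233/107 231/106 231/106 232/107 224/109 113/112 108/109 111/111 140/106 222/102 223/103 219/100 219/101 220/100
205 232/107 232/105 232/105 234/111 225/111 113/112 111/
[... 983 characters left out ...]
/114
214 145/105 107/110 109/114 107/111 107/110 108/112 111/114 108/111 106/109 109/112 107/112 109/112 107/111 108/110
215 109/110 108/111 109/114 108/111 108/111 111/115 108/112 111/112 108/112 107/111 106/110 110/111 110/111 108/113
216 109/112 108/112 107/111 108/113 107/111 108/113 107/111 110/111 108/111 108/112 109/114 108/112 104/110 109/114
217 108/109 107/111 108/110 108/113 109/113 107/111 109/113 109/114 103/110 108/111 107/110 109/113 110/112 106/111
218 108/112 105/110 105/110 107/112 108/114 109/112 110/114 113/116 111/114 109/113 108/112 110/112 106/111 106/112
219 107/113 107/111 105/109 109/113 108/114 104/109 106/112 109/113 109/113 106/111 100/103  94/ 96  89/ 88 100/104
```

Request:
{"method": "jog_arm", "body": {"motion": [[0,0,0,0,0,-20,10],[0,0,0,0,0,-38,10],[0,0,0,0,0,-38,10],[0,0,0,0,0,-38,10]]}}

```text
t: 8.3
eef_pos: [0.5733, 0.2005, 0.2492]
tool_rot: [0.0, 0.937, 0.35, -0.0]
contact_force: [0.6, -0.7, -2.0]
gripper_width: 0.272
grasp_force: 76.6
```

Run:
```python
from h import *
p,R,o=pose();print(o["t"],p)
sh=bot.read_camera("side");s=sh["pixels"].astype(int)
b=np.array([p[0],p[1],p[2]+.019-.112]);print(proj(sh,b),proj(sh,b+[0,0,.014]))
u0,v0=proj(sh,b)[0].astype(int)
for v in range(v0-16,v0+6): print(v,' '.join("%3d/%3d"%(s[v,u,0],s[v,u,2]) for u in range(u0-6,u0+8)))
```

```text
8.3 [0.57333219 0.20045004 0.24916786]
[[222.57583227 202.21713848]] [[222.28376437 197.40661025]]
186 164/ 71 152/ 68 162/ 73 111/ 51 102/ 64 112/106 107/104 110/111 115/103 166/ 92 219/ 98 221/ 96 222/ 97 226/102
187 213/ 96 185/ 82 223/102 168/ 78 147/ 75 110/ 94 108/109 112/112 118/105 176/ 98 229/102 232/104 232/105 231/105
188 222/ 98 216/ 96 206/ 93 197/ 88 175/ 87 122/101 108/107 111/110 125/105 184/101 233/105 234/106 231/107 228/104
189 214/ 95 198/ 88 178/ 80 183/ 81 190/ 89 133/103 108/109 110/109 124/111 184/101 232/108 230/106 227/105 228/103
190 191/ 86 178/ 79 191/ 86 210/ 92 206/ 98 153/102 111/110 113/113 130/116 178/103 228/105 227/102 228/107 229/106
191 175/ 77 199/ 87 211/ 94 218/ 97 211/ 98 156/105 110/111 115/113 135/130 150/ 98 219/100 226/103 229/104 230/105
192 206/ 91 214/ 96 218/ 97 218/ 96 215/100 157/107 114/115 117/117 123/119 151/100 216/ 95 219/ 95 230/103 231/104
193 216/ 97 217/ 96 220/ 99 222/ 98 219/102 158/105 118/117 122/125 140/138 152/ 99 220/ 97 224/101 232/104 231/106
194 217/ 98 221/ 99 224/101 226/104 218/104 161/103 116/118 123/123 140/1
[... 850 characters left out ...]
/ 98
202 228/105 229/105 229/104 234/106 232/105 232/105 226/109 173/112 174/120 233/105 232/106 231/108 222/100 216/ 98
203 230/105 233/107 232/105 232/106 232/104 232/105 229/110 187/117 174/112 234/111 230/108 224/102 218/ 99 216/ 99
204 232/105 232/106 233/106 231/103 233/107 234/109 231/107 219/111 207/110 230/104 229/106 223/103 217/ 99 222/103
205 232/105 231/105 232/107 232/106 234/110 233/107 234/111 232/104 231/108 231/109 228/104 224/100 223/103 221/101
206 231/104 232/105 232/107 234/109 232/104 233/110 232/105 231/106 229/106 231/105 232/105 231/107 223/113 208/124
207 233/109 233/107 235/113 233/109 231/105 231/106 230/105 230/104 232/106 234/109 231/106 218/112 168/136 158/165
```

The blade shows only about 1 px wide (tip at side (223.5,204)), so it is edge-on to the camera and its broad direction lies along tool y. I turn it to the slot's direction and hover just above the screw.

```bash
python3 -c "
from h import *
go((.5725,.2005,.178),-.17)"
```

```text
t 8.35 turn [-0.0004, 0.0008, -0.685] shift [-0.3, -0.5, 70.7]
```

Request:
{"method": "jog_arm", "body": {"motion": [[0,0,-0.15,0,0,15,10],[0,0,-0.3,0,0,30,10],[0,0,-0.45,0,0,45,10],[0,0,-0.6,0,0,60,10],[0,0,-0.685,0,0,68,10],[0,0,-0.685,0,0,71,10],[0,0,-0.685,0,0,71,10],[0,0,-0.685,0,0,71,10]]}}

```text
t: 9.35
eef_pos: [0.5736, 0.2008, 0.1786]
tool_rot: [0.0, 0.765, 0.644, 0.0]
contact_force: [0.3, 0.5, -1.9]
gripper_width: 0.273
grasp_force: 76.6
```

Run:
```python
from h import *
p,R,o=pose();print(o["t"],p,yang(),o["contact_force"],o["torque"])
s=bot.read_camera("side");t=bot.read_camera("top");np.savez("shot2.npz",s=s["pixels"],t=t["pixels"])
A=cv2.resize(s["pixels"][195:250,195:255],None,fx=10,fy=10,interpolation=2)
B=cv2.resize(t["pixels"][175:215,190:230],None,fx=5,fy=5,interpolation=2);B=np.pad(B,((0,350),(0,0),(0,0)))
cv2.imwrite("pics/c7.png",np.hstack([A,B])[:,:,::-1])
```

```text
9.35 [0.57364839 0.20076368 0.17863111] -0.17090816106204484 [ 0.29967215  0.49393398 -1.88015697] [-0.0394783   0.01933797 -0.00191382]
```

View pics/c7.png

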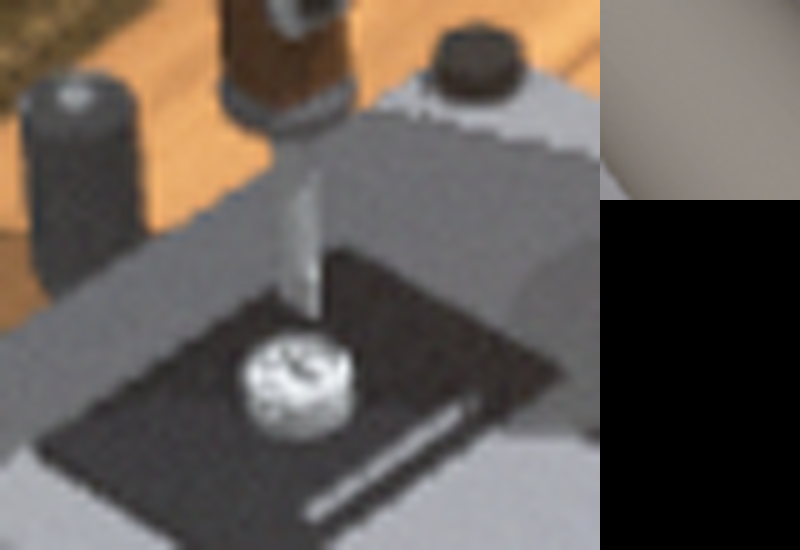

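Side view: blade tip at crop (300,314), directly above the head centre at (299,366), with the slot running (280,352)–(320,375) along the blade's direction. The line-up looks right from this side, so I descend and feel for the head.

Request:
{"method": "jog_arm", "body": {"motion": [[0,0,0,0,0,4,10],[0,0,0,0,0,8,10],[0,0,0,0,0,8,10],[0,0,0,0,0,9,10],[0,0,0,0,0,9,10]]}}

```text
t: 10.07
eef_pos: [0.5735, 0.2006, 0.1693]
tool_rot: [0.0, 0.765, 0.645, -0.0]
contact_force: [-0.1, -0.2, -1.8]
gripper_width: 0.276
grasp_force: 76.6
```

Request:
{"method": "jog_arm", "body": {"motion": [[0,0,0,0,0,1,10],[0,0,0,0,0,2,10],[0,0,0,0,0,2,10]]}}

```text
t: 10.45
eef_pos: [0.5734, 0.2006, 0.1672]
tool_rot: [-0.0, 0.765, 0.645, -0.0]
contact_force: [0.2, 0.5, -0.8]
gripper_width: 0.276
grasp_force: 76.6
```

Request:
{"method": "jog_arm", "body": {"motion": [[0,0,0,0,0,1,10],[0,0,0,0,0,1.5,10],[0,0,0,0,0,1.5,10]]}}

```text
t: 10.82
eef_pos: [0.5734, 0.2006, 0.1657]
tool_rot: [-0.0, 0.765, 0.645, -0.0]
contact_force: [0.8, -0.2, -2.0]
gripper_width: 0.27
grasp_force: 76.6
```

Request:
{"method": "jog_arm", "body": {"motion": [[0,0,0,0,0,1,10],[0,0,0,0,0,1.5,10],[0,0,0,0,0,1.5,10]]}}

```text
t: 11.2
eef_pos: [0.5734, 0.2006, 0.1642]
tool_rot: [-0.0, 0.765, 0.645, -0.0]
contact_force: [-0.0, -0.5, -1.1]
gripper_width: 0.273
grasp_force: 76.6
```

Request:
{"method": "jog_arm", "body": {"motion": [[0,0,0,0,0,1,10],[0,0,0,0,0,1.5,10],[0,0,0,0,0,1.5,10]]}}

```text
t: 11.58
eef_pos: [0.5734, 0.2006, 0.1628]
tool_rot: [0.0, 0.765, 0.645, -0.0]
contact_force: [0.3, 0.1, -1.4]
gripper_width: 0.278
grasp_force: 76.6
```

Request:
{"method": "jog_arm", "body": {"motion": [[0,0,0,0,0,1,10],[0,0,0,0,0,1.5,10],[0,0,0,0,0,1.5,10]]}}

```text
t: 11.95
eef_pos: [0.5734, 0.2006, 0.1612]
tool_rot: [-0.0, 0.765, 0.645, -0.0]
contact_force: [-0.9, 0.5, -1.7]
gripper_width: 0.278
grasp_force: 76.6
```

Request:
{"method": "jog_arm", "body": {"motion": [[0,0,0,0,0,1,10],[0,0,0,0,0,1.5,10],[0,0,0,0,0,1.5,10]]}}

```text
t: 12.32
eef_pos: [0.5735, 0.2007, 0.16]
tool_rot: [0.0, 0.765, 0.645, 0.0]
contact_force: [0.4, -0.0, 0.9]
gripper_width: 0.275
grasp_force: 76.7
```

Request:
{"method": "jog_arm", "body": {"motion": [[0,0,0,0.7,0,0.5,10],[0,0,0,1.5,0,0.5,10],[0,0,0,1.5,0,0.5,10]]}}

```text
t: 12.7
eef_pos: [0.5739, 0.2021, 0.1593]
tool_rot: [0.0, 0.765, 0.644, 0.0]
contact_force: [0.6, -0.2, -1.8]
gripper_width: 0.271
grasp_force: 76.7
```

Run:
```python
from h import *
p,R,o=pose();print(o["t"],p,yang(),o["contact_force"],o["torque"])
s=bot.read_camera("side")
A=cv2.resize(s["pixels"][205:245,200:250],None,fx=12,fy=12,interpolation=2)
cv2.imwrite("pics/c8.png",A[:,:,::-1])
```

```text
12.7 [0.57387233 0.20211017 0.15930724] -0.17015468408492773 [ 0.55576366 -0.22787187 -1.82877749] [ 0.04490462 -0.00563182 -0.03785021]
```

View pics/c8.png

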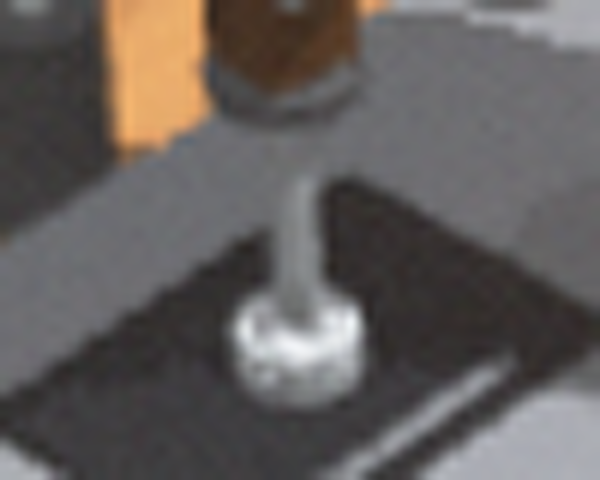

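The blade end is at crop (300,320), right over the head's centre at about (298,320) and at its level. I keep feeling downward in small steps.

Request:
{"method": "jog_arm", "body": {"motion": [[0,0,0,0,0,0.5,10],[0,0,0,0,0,1,10],[0,0,0,0,0,1,10]]}}

```text
t: 13.12
eef_pos: [0.5736, 0.2021, 0.1581]
tool_rot: [-0.0, 0.765, 0.645, -0.0]
contact_force: [0.3, -0.4, -2.1]
gripper_width: 0.265
grasp_force: 76.7
```

Request:
{"method": "jog_arm", "body": {"motion": [[0,0,0,0,0,0.5,10],[0,0,0,0,0,1,10],[0,0,0,0,0,1,10]]}}

```text
t: 13.5
eef_pos: [0.5737, 0.2021, 0.1573]
tool_rot: [-0.0, 0.765, 0.645, 0.0]
contact_force: [-0.7, -0.1, -1.5]
gripper_width: 0.271
grasp_force: 76.7
```

Request:
{"method": "jog_arm", "body": {"motion": [[0,0,0,0,0,0.5,10],[0,0,0,0,0,1,10],[0,0,0,0,0,1,10]]}}

```text
t: 13.88
eef_pos: [0.5737, 0.2021, 0.1562]
tool_rot: [-0.0, 0.765, 0.645, -0.0]
contact_force: [0.3, -0.4, -1.1]
gripper_width: 0.274
grasp_force: 76.7
```

Request:
{"method": "jog_arm", "body": {"motion": [[0,0,0,0,0,0.5,10],[0,0,0,0,0,1,10],[0,0,0,0,0,1,10]]}}

```text
t: 14.25
eef_pos: [0.5738, 0.2022, 0.1556]
tool_rot: [0.0, 0.765, 0.645, 0.0]
contact_force: [-0.6, 0.7, 1.0]
gripper_width: 0.269
grasp_force: 76.8
```

Contact came at 0.160 m, and after the sideways shift again at 0.1556 m. That 4.4 mm drop matches the slot depth, so the blade is on the slot floor. Now I press in steps.

Request:
{"method": "jog_arm", "body": {"motion": [[0,0,0,0,0,1,10],[0,0,0,0,0,2,10],[0,0,0,0,0,2,10]]}}

```text
t: 14.62
eef_pos: [0.5738, 0.2022, 0.1536]
tool_rot: [0.0, 0.765, 0.645, 0.0]
contact_force: [-1.1, -0.7, 4.3]
gripper_width: 0.275
grasp_force: 77.3
```

Request:
{"method": "jog_arm", "body": {"motion": [[0,0,0,0,0,1,10],[0,0,0,0,0,2,10],[0,0,0,0,0,2,10]]}}

```text
t: 15.0
eef_pos: [0.5739, 0.2022, 0.1518]
tool_rot: [0.0, 0.765, 0.645, 0.0]
contact_force: [-1.9, -1.0, 6.9]
gripper_width: 0.273
grasp_force: 77.7
```

Run:
```python
from h import *
p,R,o=pose();print(o["t"],p,yang(),o["contact_force"],o["torque"],o["q"].round(2))
for i in range(4):
  bot.read_camera("side");o=bot.get_obs();print(o["contact_force"].round(1),o["eef_pos"][2].round(4))
```

```text
15.0 [0.57387757 0.20224006 0.15181723] -0.17002402057451305 [-1.94815242 -1.00244841  6.92251034] [-0.30046221  0.66179165 -0.03502367] [-0.03  0.51 -0.55  1.77  0.32  0.95 -0.88]
[-2.2 -1.3  8. ] 0.1519
[-1.6 -0.3  6.8] 0.1519
[-1.4 -0.9  7.1] 0.1519
[-0.7 -1.2  7.2] 0.1519
```

Request:
{"method": "jog_arm", "body": {"motion": [[0,0,0,-0.3,-0.4,0,10],[0,0,0,-0.4,-0.8,0,10],[0,0,0,-0.4,-0.8,1.0,10],[0,0,0,-0.4,-0.8,1.4,10],[0,0,0,-0.4,-0.8,1.4,10]]}}

```text
t: 15.82
eef_pos: [0.5737, 0.2022, 0.1509]
tool_rot: [0.0, 0.765, 0.644, 0.001]
contact_force: [-1.6, -0.8, 8.2]
gripper_width: 0.27
grasp_force: 77.7
```

Run:
```python
from h import *
f=[]
for i in range(5):
  bot.read_camera("side");o=bot.get_obs();f.append(np.r_[o["contact_force"],o["torque"],o["eef_pos"]])
print(o["t"],np.mean(f,0).round(4))
```

```text
16.075 [-1.3415e+00 -4.7530e-01  8.8535e+00 -2.6920e-01  4.2850e-01  3.9000e-03
  5.7370e-01  2.0220e-01  1.5100e-01]
```

Request:
{"method": "jog_arm", "body": {"motion": [[0,0,0,0,0,1,10],[0,0,0.1,0,0,1.3,10],[0,0,0.2,0,0,1.3,10],[0,0,0.3,0,0,1.3,10],[0,0,0.4,0,0,1.3,10],[0,0,0.4,0,0,1.3,10]]}}

```text
t: 16.82
eef_pos: [0.5749, 0.2022, 0.1504]
tool_rot: [0.001, 0.878, 0.479, 0.002]
contact_force: [0.4, -0.6, 9.3]
gripper_width: 0.273
grasp_force: 77.4
```

```bash
cat > f.py <<'E'
from h import *
f=[]
for i in range(4):
  bot.read_camera("side");o=bot.get_obs();f.append(np.r_[o["contact_force"],o["torque"],o["eef_pos"]])
print(o["t"],np.mean(f,0).round(4),yang().round(3),o["q"][6].round(2))
E
python3 f.py
```

```text
17.025 [ 0.3263 -0.6969 10.2284 -0.3412 -0.096   0.053   0.5749  0.2022  0.1503] -0.57 -1.24
```

Request:
{"method": "jog_arm", "body": {"motion": [[0,0,0.1,0,0,0,10],[0,0,0.2,0,0,0,10],[0,0,0.3,0,0,0,10],[0,0,0.4,0,0,0,10],[0,0,0.5,0,0,0,10],[0,0,0.6,0,0,0,10],[0,0,0.7,0,0,0,10],[0,0,0.8,0,0,0,10],[0,0,0.8,0,0,0,10]]}}

```text
t: 18.15
eef_pos: [0.5756, 0.2003, 0.1503]
tool_rot: [0.001, 0.995, 0.099, 0.003]
contact_force: [1.6, -4.7, 9.6]
gripper_width: 0.272
grasp_force: 77.2
```

```bash
python3 f.py
```

```text
18.35 [ 1.8212 -4.1725  9.6752 -1.3143 -0.535   0.0566  0.5756  0.2003  0.1503] -1.371 -1.95
```

Request:
{"method": "jog_arm", "body": {"motion": [[0,0,0,0.1,0.5,0,10],[0,0,0.05,0.1,1,0,10],[0,0,0.15,0.1,1,0.2,10],[0,0,0.25,0.1,1,0.2,10],[0,0,0.33,0.1,1,0.2,10],[0,0,0.33,0.1,1,0.2,10]]}}

```text
t: 19.1
eef_pos: [0.5755, 0.1992, 0.15]
tool_rot: [0.001, 0.998, -0.066, 0.002]
contact_force: [1.8, -4.9, 10.3]
gripper_width: 0.268
grasp_force: 77.4
```

```bash
python3 f.py
```

```text
19.3 [ 0.804  -4.0275 10.4349 -1.3992 -0.2242  0.0344  0.5755  0.1992  0.15  ] -1.701 -2.24
```

Request:
{"method": "jog_arm", "body": {"motion": [[0,0,0.0,0.2,0.6,0,10],[0,0,0.06,0.2,1.2,0,10],[0,0,0.12,0.2,1.2,0,10],[0,0,0.17,0.2,1.2,0,10],[0,0,0.17,0.2,1.2,0,10]]}}

```text
t: 19.92
eef_pos: [0.5753, 0.1985, 0.15]
tool_rot: [0.0, 0.989, -0.15, 0.002]
contact_force: [0.1, -3.4, 9.9]
gripper_width: 0.27
grasp_force: 77.5
```

```bash
python3 f.py
```

```text
20.125 [-0.1114 -3.4557 10.565  -1.1109 -0.0982  0.0405  0.5753  0.1985  0.15  ] -1.871 -2.39
```

Request:
{"method": "jog_arm", "body": {"motion": [[0,0,0.04,0,0.5,0,10],[0,0,0.08,0,0.8,0,10],[0,0,0.08,0,0.8,0,10]]}}

```text
t: 20.5
eef_pos: [0.5751, 0.1981, 0.1501]
tool_rot: [-0.0, 0.982, -0.189, 0.002]
contact_force: [1.2, -2.3, 10.7]
gripper_width: 0.27
grasp_force: 77.5
```

```bash
python3 f.py
```

```text
20.7 [ 0.1542 -2.5062 10.4795 -0.8836 -0.1028  0.034   0.5751  0.1981  0.1501] -1.951 -2.46
```

Request:
{"method": "jog_arm", "body": {"motion": [[0,0,0,0,0,-2,10],[0,0,0,0,0,-4,10],[0,0,0,0,0,-6,10],[0,0,0,0,0,-8,10],[0,0,0,0,0,-8,10]]}}

```text
t: 21.32
eef_pos: [0.5736, 0.1983, 0.1563]
tool_rot: [0.0, 0.982, -0.189, 0.001]
contact_force: [4.6, -2.4, 0.4]
gripper_width: 0.274
grasp_force: 78.5
```

Request:
{"method": "jog_arm", "body": {"motion": [[0,0,0,0,0,-8,10],[0,0,0,0,0,-25,10],[0,0,0,0,0,-60,10],[0,0,0,0,0,-110,10],[0,0,0,0,0,-140,10],[0,0,0,0,0,-140,10]]}}

```text
t: 22.08
eef_pos: [0.5734, 0.2003, 0.3]
tool_rot: [-0.002, 0.982, -0.188, 0.002]
contact_force: [0.5, 0.8, -1.4]
gripper_width: 0.271
grasp_force: 79.3
```

```bash
python3 f.py
python3 - <<'E'
from h import *
s=bot.read_camera("side");t=bot.read_camera("top")
a=blob(s["pixels"],(224.5,231.6),7,False);print("head side",a)
v,u=np.indices((384,512));g=s["pixels"].mean(2)
A=cv2.resize(s["pixels"][210:250,200:250],None,fx=12,fy=12,interpolation=2)
p,R,o=pose();b=np.array([p[0],p[1],p[2]-.0945]);uu,vv=proj(s,b)[0].astype(int)
B=cv2.resize(s["pixels"][vv-45:vv+15,uu-15:uu+15],None,fx=8,fy=8,interpolation=2);print(uu,vv)
A=np.pad(A,((0,0),(0,0),(0,0)));cv2.imwrite("pics/c9.png",np.hstack([A,B])[:,:,::-1])
go((.528,-.2545,p[2]),-.17)
E
```

```text
22.275 [ 2.8100e-02 -3.0520e-01 -2.3359e+00 -1.5400e-02 -2.3000e-03  2.5000e-03
  5.7200e-01  1.9910e-01  2.9600e-01] -1.95 -2.43
head side [224.20061073 232.09997345]
222 186
t 22.375 turn [-0.0005, 0.0033, -1.7798] shift [126.7, 437.3, 0.6]
```

View pics/c9.png

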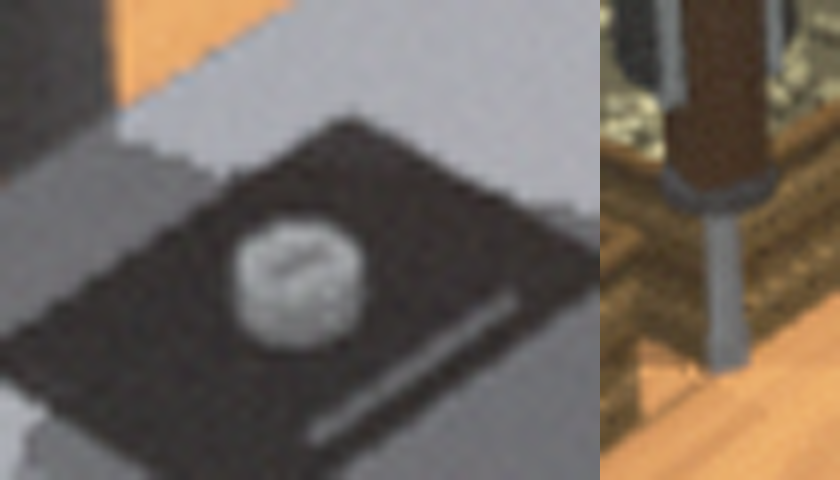

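The slot now runs lower-left to upper-right (crop (270,270)–(335,245)), so the screw turned the quarter turn. The head stands proud again, with its top at crop (300,215). The driver hangs straight, and I carry it back over the rack.

Request:
{"method": "jog_arm", "body": {"motion": [[0,0,-0.17,10,30,0,10],[0,0,-0.35,22,75,0,10],[0,0,-0.53,35,120,0,10],[0,0,-0.71,48,165,0,10],[0,0,-0.89,61,210,0,10],[0,0,-1.07,74,255,0,10],[0,0,-1.25,87,300,0,10],[0,0,-1.43,100,345,0,10],[0,0,-1.61,113,390,0,10],[0,0,-1.78,127,437,0,10]]}}

```text
t: 23.62
eef_pos: [0.5286, -0.2552, 0.2956]
tool_rot: [-0.001, 0.763, 0.647, -0.0]
contact_force: [1.5, -0.3, -1.2]
gripper_width: 0.269
grasp_force: 79.4
```

Request:
{"method": "jog_arm", "body": {"motion": [[0,0,0,0,0,20,10],[0,0,0,0,0,50,10],[0,0,0,0,0,80,10],[0,0,0,0,0,95,10],[0,0,0,0,0,95,10],[0,0,0,0,0,95,10]]}}

```text
t: 24.38
eef_pos: [0.5299, -0.2543, 0.2025]
tool_rot: [0.001, 0.765, 0.645, 0.0]
contact_force: [-0.3, 0.3, -1.6]
gripper_width: 0.27
grasp_force: 79.3
```

Run:
```python
from h import *
p,R,o=pose();print(o["t"],p,yang(),o["q"].round(2));go((.528,-.2545,.2),-.17)
s=bot.read_camera("side")
b=np.array([p[0],p[1],p[2]-.0945]);print(proj(s,b),proj(s,(.5275,-.255,.074)))
A=cv2.resize(s["pixels"][125:185,295:355],None,fx=10,fy=10,interpolation=2);cv2.imwrite("pics/c10.png",A[:,:,::-1])
```

```text
24.375 [ 0.52992024 -0.25429216  0.20247638] -0.17000758319689988 [ 0.47  0.37 -0.16  1.79  0.07  0.98  0.11]
t 24.375 turn [0.0017, 0.0003, -0.0] shift [-0.5, -1.9, 2.5]
[[328.07190334 148.93160603]] [[328.0574242  158.69905136]]
```

View pics/c10.png

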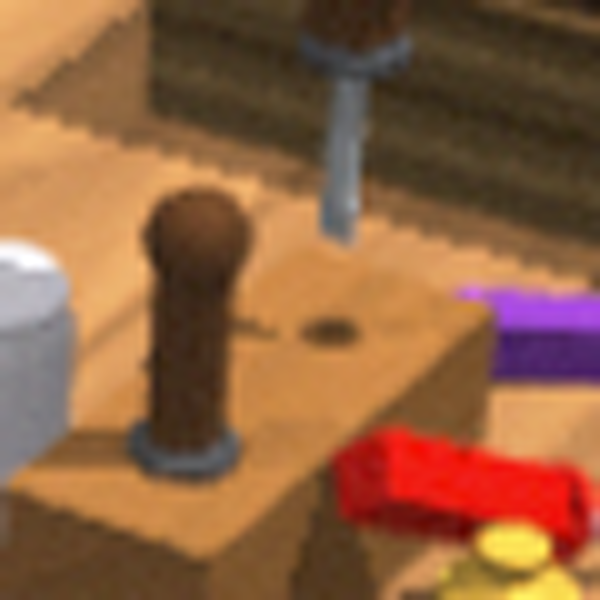

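The blade tip at crop (340,240) hangs above the free hole at (331,331). Allowing for the camera's lean it lands within about 2–3 mm. I make a small correction and lower it.

Request:
{"method": "jog_arm", "body": {"motion": [[0,0,0,-1.3,-0.8,10,10],[0,0,0,-1.3,-0.8,25,10],[0,0,0,-1.3,-0.8,32,10],[0,0,0,-1.3,-0.8,37,10],[0,0,0,-1.3,-0.8,42,10],[0,0,0,-1.3,-0.8,42,10]]}}

```text
t: 25.18
eef_pos: [0.528, -0.2551, 0.1591]
tool_rot: [-0.0, 0.765, 0.645, -0.0]
contact_force: [-0.2, 0.2, -2.1]
gripper_width: 0.268
grasp_force: 79.3
```

Request:
{"method": "jog_arm", "body": {"motion": [[0,0,0,0,0,8,10],[0,0,0,0,0,18,10],[0,0,0,0,0,28,10],[0,0,0,0,0,38,10],[0,0,0,0,0,46,10],[0,0,0,0,0,48,10],[0,0,0,0,0,48,10]]}}

```text
t: 26.05
eef_pos: [0.5282, -0.2552, 0.1113]
tool_rot: [-0.0, 0.765, 0.644, 0.0]
contact_force: [-0.6, -0.4, -1.8]
gripper_width: 0.268
grasp_force: 79.3
```

Request:
{"method": "jog_arm", "body": {"motion": [[0,0,0,0,0,1.5,10],[0,0,0,0,0,3,10],[0,0,0,0,0,3,10]]}}

```text
t: 26.42
eef_pos: [0.5281, -0.2552, 0.1084]
tool_rot: [0.0, 0.765, 0.645, 0.0]
contact_force: [-0.2, -0.2, -0.8]
gripper_width: 0.268
grasp_force: 79.3
```

Request:
{"method": "jog_arm", "body": {"motion": [[0,0,0,0,0,1,10],[0,0,0,0,0,1.5,10],[0,0,0,0,0,1.5,10]]}}

```text
t: 26.8
eef_pos: [0.5282, -0.2552, 0.1069]
tool_rot: [0.0, 0.765, 0.645, -0.0]
contact_force: [0.8, -0.0, -1.3]
gripper_width: 0.267
grasp_force: 79.3
```

Request:
{"method": "jog_arm", "body": {"motion": [[0,0,0,0,0,1,10],[0,0,0,0,0,1.5,10],[0,0,0,0,0,1.5,10]]}}

```text
t: 27.18
eef_pos: [0.5283, -0.2552, 0.1068]
tool_rot: [0.0, 0.765, 0.644, 0.0]
contact_force: [-2.9, 1.8, 9.6]
gripper_width: 0.271
grasp_force: 80.9
```

Request:
{"method": "jog_arm", "body": {"motion": [[0,0,0,0,0,0.5,10],[0,0,0,0,0,1,10],[0,0,0,0,0,1,10]]}}

```text
t: 27.55
eef_pos: [0.5283, -0.2552, 0.1067]
tool_rot: [0.0, 0.765, 0.644, -0.0]
contact_force: [-6.2, 3.2, 18.4]
gripper_width: 0.276
grasp_force: 81.9
```

The collar rests on the rack at 0.1067 m, the same height as at pickup. I relax the push, open and rise.

Request:
{"method": "jog_arm", "body": {"motion": [[0,0,0,0,0,-1.5,10],[0,0,0,0,0,-2,10],[0,0,0,0,0,-2,28],[0,0,0,0,0,-2,45],[0,0,0,0,0,-2,50],[0,0,0,0,0,-2,50],[0,0,0,0,0,-2,50]], "grip_force": 20}}

```text
t: 28.42
eef_pos: [0.5282, -0.2553, 0.1064]
tool_rot: [0.0, 0.765, 0.644, 0.0]
contact_force: [0.6, -0.2, -0.2]
gripper_width: 0.587
grasp_force: 0.0
```

Request:
{"method": "jog_arm", "body": {"motion": [[0,0,0,0,0,-10,50],[0,0,0,0,0,-35,50],[0,0,0,0,0,-80,50],[0,0,0,0,0,-130,50],[0,0,0,-50,0,-160,50],[0,0,0,-100,0,-170,50],[0,0,0,-140,0,-170,50],[0,0,0,-140,0,-170,50],[0,0,0,-140,0,-170,50]]}}

```text
t: 29.55
eef_pos: [0.5048, -0.3923, 0.2767]
tool_rot: [-0.0, 0.764, 0.645, 0.0]
contact_force: [0.1, 0.6, 0.3]
gripper_width: 0.584
grasp_force: 0.0
```

Run:
```python
from h import *
p,R,o=pose();print(o["t"],p,o["contact_force"],o["gripper_width"])
s=bot.read_camera("side");t=bot.read_camera("top")
A=cv2.resize(s["pixels"][120:255,175:375],(800,540),interpolation=2)
cv2.imwrite("pics/c11.png",A[:,:,::-1])
o0=cv2.imread("pics/side0.png")[:,:,::-1].astype(int);d=np.abs(s["pixels"].astype(int)-o0).max(2)
print("driver patch diff",d[130:162,322:338].mean(),"screw",d[224:240,216:233].mean(), "awl",d[140:172,304:318].mean())
for n in("driver_grip",):print([(np.round(x["xy"],1).tolist(),round(x["score"],2)) for x in bot.tip_of(n,s)])
```

```text
29.55 [ 0.50480682 -0.39226547  0.27666552] [0.10355134 0.56751187 0.27070488] 0.58373707958644
driver patch diff 18.07421875 screw 7.709558823529412 awl 30.337053571428573
[([339.8, 172.9], 0.85), ([330.3, 142.4], 0.64), ([344.5, 160.4], 0.41)]
```

View pics/c11.png

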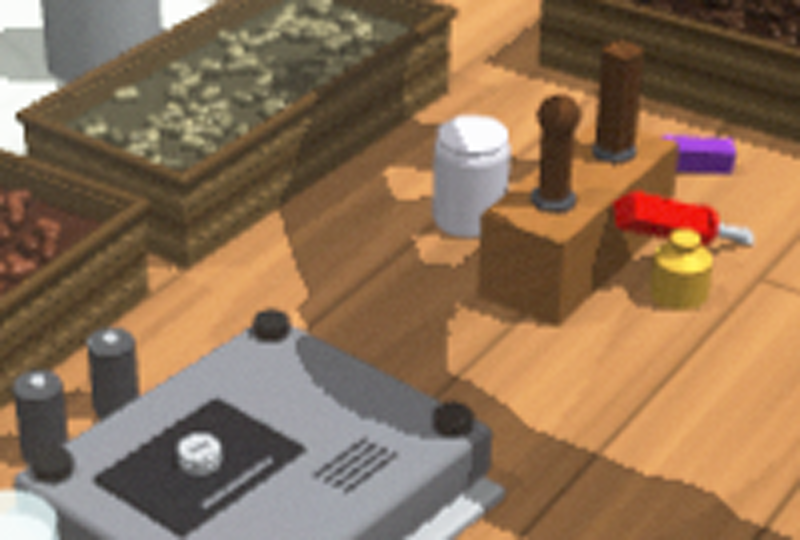

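The driver stands upright in its hole (crop (620,100); grip point at side (330.3,142.4), as at the start). The screw is turned and up, and the other things are in place. I hand in.

```bash
python3 -c "
from station import bot
print(bot.hand_in())"
```

```text
the job is handed in; nothing more can be done
None
```

The job is handed in at about 30 s of robot time: the screw was pressed, turned the full quarter turn and released with its head sprung up, and the screwdriver is back upright on its collar in the rack (no verdict was returned); I viewed 12 pictures, two over the limit of 10.

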